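Third hand: gauge a bush and hold it against the sprung stop

ROBOT

A 7-joint arm with a two-finger parallel gripper is mounted at the origin on a cart in front of the work surface, level with it; the furniture and walls round the work are solid. World frame = base frame: x ahead of the robot, y to its left, z up, the work surface at z = 0. Lengths are in m, angles in rad, forces in N, time in s.
With the tool pointing down it reaches from about 0.375 to 0.925 m from the base axis. Payload 3.1 kg.
Tool frame: the origin (TCP) lies between the finger pads; the fingertips stand 14 mm ahead of it and the grasp point (between the pads) lies 5 mm behind it (bot.finger_overhang is the distance from the TCP to the fingertips, in m); y points along the fingers, z is the direction in which the jaws open and shut, and the axes are right-handed (so a half turn about y gives the same grasp; the last joint's range is limited). The gripper opens to 85 mm and grips with 20 to 120 N. Pads are 22 mm wide; open, the fingers measure 114 mm over their backs; the gripper's body (76 mm by 85 mm) begins 54 mm behind the grasp point. The pads swing forward as they close: fully open they stand 13 mm farther back than shut.
Start: joints at [-0.098, 0.383, 0.044, 1.598, -0.018, 1.161, -0.05], TCP at [0.65, 0, 0.245] pointing down, gripper open.
Joint ranges: [-2.61, 2.61], [-0.41, 2.15], [-1.48, 1.57], [0, 2.5], [-1.57, 4.71], [0.05, 1.97], [-2.85, 2.85]. Speed limits (rad/s): [2.79, 2.79, 3.14, 3.14, 3.14, 3.14, 3.14].

INTERFACE

Orientations are given as a unit quaternion [x, y, z, w].
In Python, from plant import monitor, eyes, bot gives the robot as it stands.
- The arm moves only by the tool move_arm, never from a script. Its argument "commands" is a list of rows, each an object of numbers: "jaw": the gripper's target within -1 to 1 (shut at 1, half-way at 0, fully open at -1); "x", "y", "z": the shift along the tool's x, y, z in mm; "wx", "wy", "wz": the turn, a rotation vector about the tool's x, y, z in rad. A call has 1 to 5 rows; each row shifts and turns the commanded pose from where the row before left it, along the tool's axes as they then stand; what a row does not reach is not made up. A row lasts 1/10 s, in which the tool goes at most 50 mm and 8.59 degrees, less where a joint would pass 70% of its speed; a pose out of reach is approached as far as the arm can. A call with a gripper value outside its range is refused whole. The fingers move at their own pace and stop on an object; "squeeze" is the grip in N (left out, the last holds). Time passes only in rows, so rows that do not move let the fingers close. It gives the time, the measured TCP pose, the force and the opening at its end, in the units of the state.
- monitor.get_obs(): the state, without advancing time (a new reading comes with each control period).
- eyes.get_image(name): name is "scene" or "side" or "wrist"; returns a dict with "image" (420x560x3 uint8, blue, green, red), "depth" (420x560 float32, m along the optical axis (not along the pixel's ray), 0 where there is no reading), "fov_y" (degrees; the focal length in pixels is half the picture's height over the tangent of half this angle, whatever the lens; pixels are square), "cx", "cy" (the principal point, pixels), "extrinsics" (4x4, takes a point from camera to world coordinates). Camera axes: x right, y down, z forward; pixel columns grow to the right and rows downward; lengths in m; the calibration is good to about 2 mm. The wrist camera is an equidistant fisheye: a pixel r from the principal point sees the ray r / f radians off the axis. A picture is of the moment at which its call begins.
- bot.close_job(): hands the job in, once; it reports no verdict.
The state is a dict: "time_s": time; "joints": joint angles; "dq": joint speeds; "effort": joint torques, N m; "eef_pos": TCP position; "tcp_rot": TCP orientation; "contact_force": force on the tool from outside, world axes, zero at the start; "ft_torque": the same for the moment, N m; "gripper_width": finger opening in m.
Only numpy, scipy, OpenCV 4.12 (cv2) and the standard library are available. Lean on these libraries where they do the work, as an engineer would, in place of code of your own. Each camera call takes 0.05 s, during which the arm holds its last target.

TASK

Two aluminium bushes stand on the worktop, and only one of them fits through the gate of the jig. Stand that one upright on the jig's bed in front of the gate, slide it, upright, along the bed through the gate and press it against the sprung stop until the stop's pointer is midway between the two black marks on the scale, gently, without ever driving the stop to the end of its travel. Finish while still holding it there with that steady push, so that a colleague can fasten it; leave the other bush standing on the worktop clear of the jig, and leave the other things alone.

Things in the scene. Friction and masses are not known exactly. Their poses are not given: they have to be found in the camera images.
- bush_a: one of two plain turned aluminium bushes: upright cylinder 80 mm tall, blind bore in the top, about 0.12 kg. One of the two is 25 mm in diameter (fits the 27.5 mm gate), the other 30 mm (does not); which is which is not told: measure or try. Origin: centre of its underside, z up along its axis
- bush_b: the other aluminium bush, 80 mm tall, 25 or 30 mm in diameter (see bush_a). Origin: centre of its underside, z up along its axis
- jig: slick metal jig fixed to the worktop. Origin on the worktop under the bed; x runs level along the bed from the entry to the stop (away from the robot), y left, z up. In its frame (mm): bed x -115 to +95, y -50 to +50, top z = 10, open at x -115 to -66. Bracket with sleeves behind the stop: x 64 to 86, y -28 to 28. Scale bar x 16 to 76, y -47 to -35, up to z = 32. All but the stop is under z = 49
- gate (a point): middle of the gate on the bed's top (jig frame x -25, y 0, z 10 mm). The gate is two steel cheeks at jig x -45 to -5 mm, z 10 to 32 mm, inner faces at y = +-13.75 mm (27.5 mm gap), with a flared lead-in from x = -66 mm (there 50 mm wide) to -45 mm
- stop_face (a point): middle of the stop's flat face that looks at the gate, moves with the stop (jig frame x = 30 mm + joint value, y 0, z 30 mm); the stop is an upright steel T plate 10 mm thick: 44 mm wide at z 12 to 46 mm, above that a nose 16 mm wide (narrower than the bush) up to z = 62 mm in the jig frame
- stop (a joint): how far the sprung stop is pushed in along the jig's +x, m: 0 at rest, 0.020 at the end of its travel. Spring: about 3 N to start it, plus 0.5 N per mm. A thin dark pointer on its -y side moves over the scale bar; the two black marks on the bar are where it stands at 0.005 and 0.015 (5.5 and 10.5 N); midway is 0.010 (8 N)
- usb_stick: dark usb stick 60x18x8 mm lying between the bushes, to be left alone; origin centre of underside
- flux_bottle: small white bottle with black nozzle, 33 mm wide, 96 mm tall, left alone; origin centre of underside
- serial_adapter: beige connector adapter 26x34x14 mm, left alone; origin centre of underside
- solder_spool: spool 54 mm in diameter, 38 mm tall, left alone; origin centre of underside
Mind the look-alikes: they are no part of the job. What is shaped like the bush_b but blue is not meant.

How it is judged:
On the way, in this order (a step that is already met when the one before it is completed fails the run):
1. the bush that fits stands on the bed in front of the gate (x of bush_a in the frame of jig between -0.115 and -0.052 m and y of bush_a in the frame of jig between -0.04 and 0.04 m and z of bush_a in the frame of jig between 0.007 and 0.016 m), for 0.1 s.
2. the bush that fits is in the gate, between the cheeks, down on the bed (y of bush_a in the frame of jig between -0.008 and 0.008 m and z of bush_a in the frame of jig between 0.007 and 0.016 m and x of bush_a in the frame of jig between -0.045 and -0.005 m), for 0.1 s.
3. it presses the stop steadily, pointer between the marks, for a second (contact force between bush_a and stop between 4 and 13 N and value of joint stop between 0.005 and 0.015 m and y of bush_a in the frame of jig between -0.008 and 0.008 m and z of bush_a in the frame of jig between 0.007 and 0.015 m), for 1 s.
At the end, for the whole second after the job is handed in: 25 mm bush held by the fingers, still, upright within 0.1 rad, underside within 4 mm of the bed, within 8 mm of its centre line, pressing the stop with 4 to 13 N, stop 5 to 15 mm in, robot not touching the stop; 30 mm bush upright on the worktop, off jig and robot; bystanders moved under 30 mm (contact force between bush_a and stop between 4 and 13 N and value of joint stop between 0.005 and 0.015 m and y of bush_a in the frame of jig between -0.008 and 0.008 m and z of bush_a in the frame of jig between 0.007 and 0.014 m and angle between each of bush_a, bush_b's own z axis and vertical below 0.1 rad and linear speed of each of bush_a, bush_b below 0.01 m/s and contact force between the fingers and bush_a above 2 N and contact force between each of the arm, the fingers and stop below 0.5 N and height (world z) of bush_b between -0.004 and 0.004 m and contact force between bush_b and jig below 0.2 N and contact force between each of the arm, the fingers and bush_b below 0.2 N and distance of each of usb_stick, flux_bottle, serial_adapter, solder_spool from where it was at the start of the episode below 0.03 m); the arm keeps its last pose, push and grip.
It fails at once if the stop is driven to the end of its travel (value of joint stop above 0.0195 m).
It fails at once if a bush is tipped over (angle between any of bush_a, bush_b's own z axis and vertical above 0.7 rad).
It fails at once if a bystander is knocked about (distance of any of usb_stick, flux_bottle, serial_adapter, solder_spool from where it was at the start of the episode above 0.03 m).
It also fails if it takes over 54 s, if anything falls off the work surface, if the arm or the gripper's body presses on something with over 40 N, if the wrist force passes 120 N, or if a joint passes its speed limit or range.

## Working session

There is one attempt and no reset: what is moved stays moved. The work goes in short steps, Python scripts to look and compute and a tool call to move; the robot and the scene stay as the last step left them, time stands still between calls to the robot, and variables do not carry over. Pictures are saved under pics/ and viewed, and the job is handed in when it is done.

Besides the shell and the picture viewer there is one more tool, called after "Emit:" in YAML: its name, and indented under it one key for each argument. move_arm: Moves the arm, as the interface text tells. Its arguments: {"type":"object","properties":{"commands":{"type":"array"},"squeeze":{"type":"number"}},"required":["commands"]}

```bash
mkdir -p pics; ls; cat > h.py <<'E'
from plant import monitor, eyes, bot
import numpy as np, cv2
from scipy.spatial.transform import Rotation as R
def cam(n):
    d=eyes.get_image(n); d['f']=210/np.tan(np.radians(d['fov_y']/2)); return d
def ray(d,u,v,fish=False):
    x,y=(u-d['cx'])/d['f'],(v-d['cy'])/d['f']
    if fish:
        r=np.hypot(x,y); s=np.sin(r)/r if r>1e-9 else 1; c=np.array([x*s,y*s,np.cos(r)])
    else: c=np.array([x,y,1.])
    E=np.array(d['extrinsics']); return E[:3,3],E[:3,:3]@c
def plane(d,u,v,z,fish=False):
    o,r=ray(d,u,v,fish); return o+r*(z-o[2])/r[2]
def dep(d,u,v):
    o,r=ray(d,u,v); return o+r*d['depth'][int(v),int(u)]
E
python3 - <<'E'
from h import *
import pickle
s=monitor.get_obs(); print({k:np.round(v,3) for k,v in s.items()})
print(R.from_quat(s['tcp_rot']).as_matrix().round(3))
for n in ['scene','side','wrist']:
    d=cam(n); pickle.dump(d,open(f'{n}.pkl','wb')); cv2.imwrite(f'pics/{n}0.png',d['image'])
    print(n,d['f'],np.round(d['extrinsics'],3).tolist())
E
```

```text
pics
{'time_s': np.float64(0.0), 'joints': array([-0.098,  0.384,  0.044,  1.6  , -0.018,  1.161, -0.05 ]), 'dq': array([ 0.001,  0.001, -0.002,  0.001,  0.   , -0.001, -0.001]), 'effort': array([-1.0000e-03, -4.3347e+01,  1.0240e+00, -2.4951e+01,  1.1000e-02,
        1.1000e-02, -0.0000e+00]), 'eef_pos': array([ 0.649, -0.   ,  0.244]), 'tcp_rot': array([ 0.501, -0.501,  0.499, -0.499]), 'contact_force': array([ 0.106,  0.637, -0.034]), 'ft_torque': array([-0.026,  0.01 ,  0.018]), 'gripper_width': np.float64(0.086)}
[[ 0.    -0.003  1.   ]
 [-1.    -0.     0.   ]
 [ 0.    -1.    -0.003]]
scene 470.2558850601106 [[0.731, -0.532, 0.427, -0.078], [-0.682, -0.556, 0.475, -0.687], [-0.016, -0.639, -0.769, 1.125], [0.0, 0.0, 0.0, 1.0]]
side 465.97931888973284 [[-0.948, -0.088, 0.306, 0.193], [-0.317, 0.329, -0.889, 0.943], [-0.023, -0.94, -0.34, 0.441], [0.0, 0.0, 0.0, 1.0]]
wrist 325.19226210127806 [[1.0, 0.0, -0.003, 0.649], [-0.001, -0.963, -0.269, 0.068], [-0.003, 0.269, -0.963, 0.372], [0.0, 0.0, 0.0, 1.0]]
```

View pics/scene0.png

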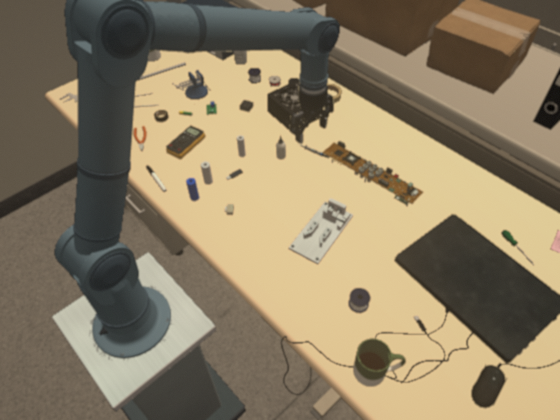

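View pics/side0.png

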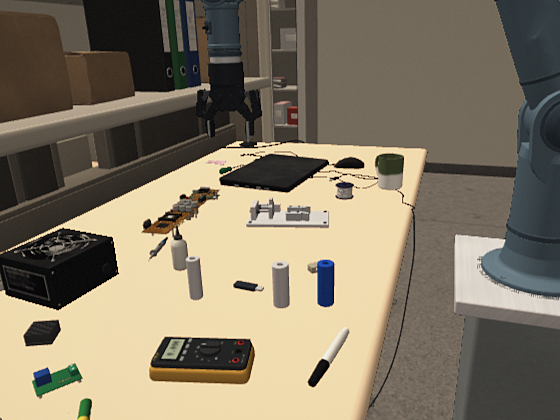

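View pics/wrist0.png

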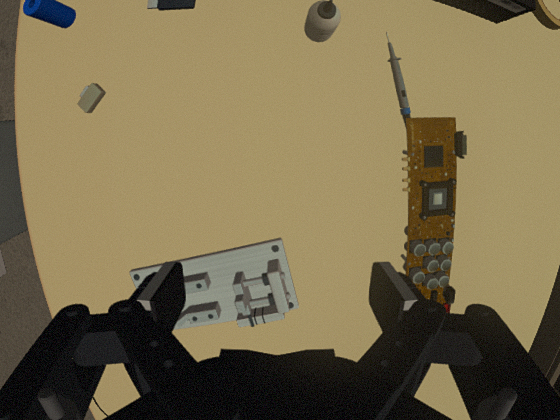

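The scene view shows the bushes near (241,146) and (207,173), with the blue look-alike at (193,188) and the jig at (322,230). In the side view the bushes are at (194,278) and (281,285), and the jig is at (288,214). Next I'll crop and enlarge these.

```bash
python3 - <<'E'
from h import *
import pickle
S=pickle.load(open('scene.pkl','rb'));D=pickle.load(open('side.pkl','rb'));W=pickle.load(open('wrist.pkl','rb'))
c=lambda d,x0,y0,x1,y1,k:cv2.resize(d['image'][y0:y1,x0:x1],None,fx=k,fy=k,interpolation=cv2.INTER_CUBIC)
a=c(S,180,120,300,270,4)   # 480x600
cv2.imwrite('pics/a.png',a)
cv2.imwrite('pics/b.png',c(D,170,190,350,315,4.4))
cv2.imwrite('pics/c.png',c(W,120,230,310,340,4.2))
cv2.imwrite('pics/d.png',c(S,280,190,360,270,7))
for (u,v) in [(194,285),(281,290),(326,290)]:
    print(dep(D,u,v).round(4))
# widths per row
im=cv2.cvtColor(D['image'],cv2.COLOR_BGR2HSV)
for r in (265,270,275,280,285,290):
    print(r,im[r,180:212,1].tolist()); print(im[r,264:298,1].tolist())
E
```

```text
[0.5999 0.2917 0.0307]
[0.4392 0.2737 0.0362]
[0.3655 0.2476 0.0336]
265 [44, 47, 46, 44, 43, 44, 33, 34, 33, 32, 34, 33, 31, 29, 31, 31, 28, 33, 28, 13, 80, 72, 67, 68, 68, 68, 67, 69, 68, 68, 69, 70]
[69, 68, 70, 68, 69, 68, 71, 64, 20, 14, 17, 18, 21, 23, 26, 27, 25, 26, 23, 22, 19, 19, 18, 17, 68, 74, 67, 69, 68, 68, 68, 68, 67, 69]
270 [70, 79, 85, 87, 82, 70, 69, 50, 24, 28, 31, 31, 31, 31, 31, 31, 30, 31, 32, 21, 56, 77, 67, 69, 68, 69, 68, 69, 67, 67, 69, 68]
[67, 68, 68, 67, 68, 68, 68, 72, 49, 26, 32, 33, 32, 32, 33, 32, 34, 29, 30, 32, 31, 30, 29, 19, 56, 77, 69, 68, 68, 68, 68, 68, 68, 68]
275 [67, 68, 69, 69, 68, 69, 70, 70, 38, 25, 31, 33, 31, 31, 31, 29, 29, 30, 31, 27, 14, 83, 72, 67, 70, 68, 69, 67, 68, 67, 69, 68]
[68, 70, 68, 67, 69, 69, 70, 71, 54, 22, 33, 34, 34, 29, 34, 31, 32, 31, 31, 27, 30, 28, 29, 21, 56, 78, 67, 68, 68, 69, 69, 69, 69, 68]
280 [68, 68, 69, 68, 68, 70, 70, 70, 56, 24, 33, 31, 31, 32, 33, 29, 34, 32, 31, 28, 21, 56, 79, 68, 68, 68, 69, 68, 68, 68, 67, 68]
[67, 69, 68, 69, 68, 69, 69, 71, 62, 32, 28, 29, 34, 34, 27, 34, 33, 31, 29, 28, 34, 32, 32, 28, 11, 80, 67, 69, 68, 68, 69, 67, 69, 68]
285 [69, 67, 69, 67, 69, 68, 69, 69, 73, 42, 23, 29, 29, 37, 30, 33, 32, 31, 30, 31, 28, 11, 81, 70, 67, 69, 68, 68, 68, 68, 67, 69]
[69, 69, 68, 69, 68, 69, 68, 68, 70, 38, 26, 29, 34, 34, 33, 30, 35, 32, 29, 31, 29, 34, 32, 28, 11, 78, 67, 69, 69, 68, 68, 68, 68, 68]
290 [68, 68, 68, 67, 68, 68, 69, 68, 70, 59, 25, 29, 29, 31, 30, 29, 33, 31, 30, 33, 30, 15, 49, 78, 68, 70, 68, 68, 68, 68, 68, 68]
[67, 68, 67, 68, 68, 69, 69, 68, 74, 45, 25, 27, 34, 34, 33, 29, 32, 28, 31, 34, 32, 28, 32, 28, 7, 81, 73, 68, 69, 68, 68, 69, 68, 69]
```

View pics/b.png

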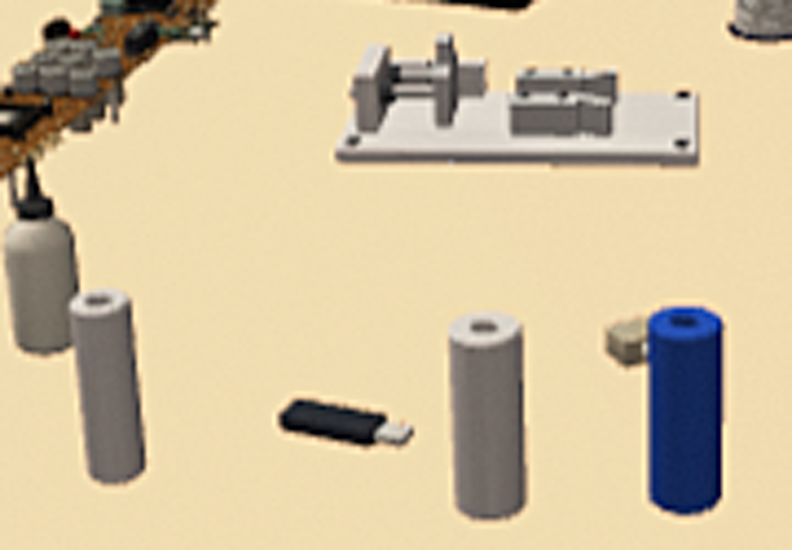

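View pics/c.png

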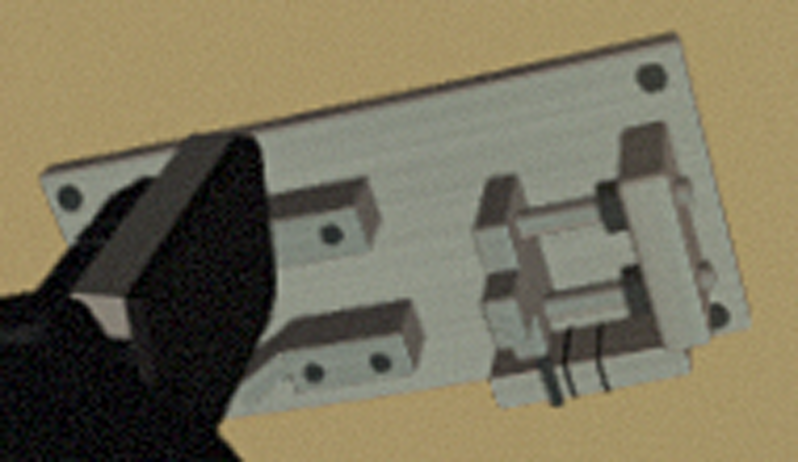

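View pics/d.png

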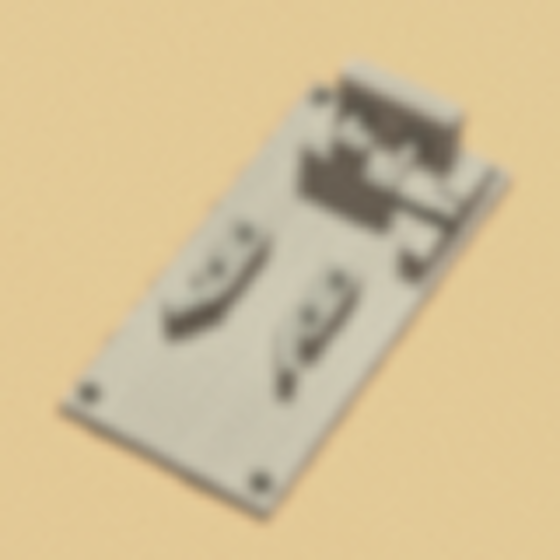

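View pics/a.png

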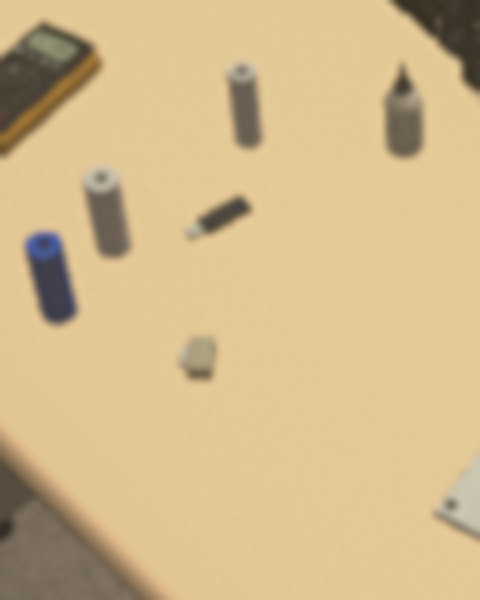

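```bash
python3 - <<'E'
from h import *
import pickle
S=pickle.load(open('scene.pkl','rb'));D=pickle.load(open('side.pkl','rb'));W=pickle.load(open('wrist.pkl','rb'))
q=lambda x,y,k,a,b:((x+.5)/k-.5+a,(y+.5)/k-.5+b)
print('scene bed corners (x-115,y+50),( -115,-50),(95,-50)')
for p in [(60,405),(266,514),(510,178),(312,85)]: print(plane(S,*q(*p,7,280,190),.01).round(4))
print('wrist (95,50) (-115,50) (95,-50)')
for p in [(680,36),(40,170),(750,325)]: print(plane(W,*q(*p,4.2,120,230),.01,True).round(4))
print('side near edge (95,50),(-115,50) bottom edge z .0')
for p in [(337,155),(697,157)]: print(plane(D,*q(*p,4.4,170,190),.01).round(4))
# bushes top centers z=.08, bottoms
print('bush tops scene/side')
for p in [(241,72),(101,180)]: print(plane(S,*q(*p,4,180,120),.08).round(4))
for p in [(100,301),(485,328)]: print(plane(D,*q(*p,4.4,170,190),.08).round(4))
E
```

```text
scene bed corners (x-115,y+50),( -115,-50),(95,-50)
[ 0.4477 -0.1167  0.01  ]
[ 0.4711 -0.2121  0.01  ]
[ 0.6707 -0.1644  0.01  ]
[ 0.647  -0.0685  0.01  ]
wrist (95,50) (-115,50) (95,-50)
[ 0.6533 -0.0642  0.01  ]
[ 0.4511 -0.1122  0.01  ]
[ 0.6755 -0.1602  0.01  ]
side near edge (95,50),(-115,50) bottom edge z .0
[ 0.6473 -0.0537  0.01  ]
[ 0.4487 -0.1046  0.01  ]
bush tops scene/side
[0.6012 0.2772 0.08  ]
[0.4419 0.2567 0.08  ]
[0.6032 0.2826 0.08  ]
[0.4439 0.2627 0.08  ]
```

Emit:
move_arm:
  commands:
    - {"jaw": -1, "x": -48, "z": -8}
    - {"x": -48, "z": -8, "jaw": -1}
    - {"x": -48, "z": -8, "jaw": -1}
    - {"x": -48, "z": -8, "jaw": -1}
    - {"x": -48, "z": -8, "jaw": -1}
  squeeze: 50

```text
invalid input
```

Emit:
move_arm:
  commands:
    - {"jaw": -1, "x": -20, "z": -6, "wy": 0.14}
    - {"jaw": -1, "wy": 0.149}
    - {"jaw": -1, "wy": 0.149}
    - {"jaw": -1, "wy": 0.149}
    - {"jaw": -1, "wy": 0.15}

```text
invalid input
```

Emit:
move_arm:
  commands:
    - {"jaw": -1, "wy": 0.15}
    - {"jaw": -1, "wy": 0.15}
    - {"jaw": -1, "wy": 0.15}
    - {"jaw": -1, "wy": 0.15}
    - {"jaw": -1}

```text
invalid input
```

```bash
python3 - <<'E'
from h import *
import pickle
s=monitor.get_obs(); print({k:np.round(s[k],4) for k in('time_s','eef_pos','joints','gripper_width')})
print(R.from_quat(s['tcp_rot']).as_matrix().round(3))
d=cam('wrist'); pickle.dump(d,open('wrist1.pkl','wb')); cv2.imwrite('pics/w1.png',d['image'])
E
```

```text
{'time_s': np.float64(0.15), 'eef_pos': array([ 0.6493, -0.    ,  0.2442]), 'joints': array([-0.0978,  0.3837,  0.0439,  1.5992, -0.0179,  1.1612, -0.0499]), 'gripper_width': np.float64(0.0854)}
[[ 0.    -0.002  1.   ]
 [-1.    -0.     0.   ]
 [ 0.    -1.    -0.002]]
```

View pics/w1.png

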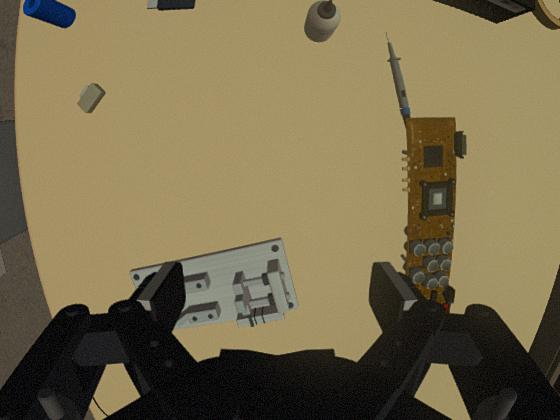

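The arm didn't move because the rows were refused. They may need every key, so I'll try one complete row.

Emit:
move_arm:
  commands:
    - {"jaw": -1, "x": -48, "y": 0, "z": -8, "wx": 0, "wy": 0, "wz": 0}
  squeeze: 50

```text
time_s: 0.3
eef_pos: [0.6431, 0.0364, 0.2449]
tcp_rot: [0.498, -0.502, 0.506, -0.494]
contact_force: [1.3, -0.7, -0.0]
gripper_width: 0.0851
```

Emit:
move_arm:
  commands:
    - {"jaw": -1, "x": -48, "y": 0, "z": -8, "wx": 0, "wy": 0, "wz": 0}
    - {"jaw": -1, "x": -48, "y": 0, "z": -8, "wx": 0, "wy": 0, "wz": 0}
    - {"jaw": -1, "x": -48, "y": 0, "z": -8, "wx": 0, "wy": 0, "wz": 0}
    - {"jaw": -1, "x": -48, "y": 0, "z": -8, "wx": 0, "wy": 0, "wz": 0}
    - {"jaw": -1, "x": -20, "y": 0, "z": -6, "wx": 0, "wy": 0, "wz": 0}

```text
time_s: 0.8
eef_pos: [0.601, 0.2681, 0.245]
tcp_rot: [-0.502, 0.499, -0.496, 0.503]
contact_force: [-0.6, 0.8, 0.3]
gripper_width: 0.0855
```

Emit:
move_arm:
  commands:
    - {"jaw": -1, "x": 0, "y": 0, "z": 0, "wx": 0, "wy": 0.149, "wz": 0}
    - {"jaw": -1, "x": 0, "y": 0, "z": 0, "wx": 0, "wy": 0.149, "wz": 0}
    - {"jaw": -1, "x": 0, "y": 0, "z": 0, "wx": 0, "wy": 0.149, "wz": 0}
    - {"jaw": -1, "x": 0, "y": 0, "z": 0, "wx": 0, "wy": 0.149, "wz": 0}
    - {"jaw": -1, "x": 0, "y": 0, "z": 0, "wx": 0, "wy": 0.149, "wz": 0}

```text
time_s: 1.3
eef_pos: [0.6037, 0.2599, 0.2449]
tcp_rot: [0.282, -0.649, 0.649, -0.282]
contact_force: [-0.2, 0.5, -0.1]
gripper_width: 0.0855
```

Emit:
move_arm:
  commands:
    - {"jaw": -1, "x": 0, "y": 0, "z": 0, "wx": 0, "wy": 0.149, "wz": 0}
    - {"jaw": -1, "x": 0, "y": 0, "z": 0, "wx": 0, "wy": 0.149, "wz": 0}
    - {"jaw": -1, "x": 0, "y": 0, "z": 0, "wx": 0, "wy": 0.149, "wz": 0}
    - {"jaw": -1, "x": 0, "y": 0, "z": 0, "wx": 0, "wy": 0.145, "wz": 0}
    - {"jaw": -1, "x": 0, "y": 0, "z": 0, "wx": 0, "wy": 0, "wz": 0}

```text
time_s: 1.8
eef_pos: [0.6037, 0.2601, 0.2449]
tcp_rot: [0.083, -0.702, 0.702, -0.082]
contact_force: [-0.3, 0.9, 0.3]
gripper_width: 0.0851
```

```bash
python3 - <<'E'
from h import *
import pickle
s=monitor.get_obs(); print({k:np.round(s[k],4) for k in('time_s','eef_pos','joints','gripper_width')})
print(R.from_quat(s['tcp_rot']).as_matrix().round(3))
d=cam('wrist'); pickle.dump(d,open('wrist1.pkl','wb')); cv2.imwrite('pics/w1.png',d['image'])
E
```

```text
{'time_s': np.float64(1.8), 'eef_pos': array([0.6037, 0.2601, 0.2449]), 'joints': array([-0.5988,  0.3991,  0.1675,  1.5837, -0.0703,  1.1655, -1.7529]), 'gripper_width': np.float64(0.0851)}
[[-0.973 -0.001  0.232]
 [-0.232 -0.001 -0.973]
 [ 0.001 -1.     0.   ]]
```

View pics/w1.png

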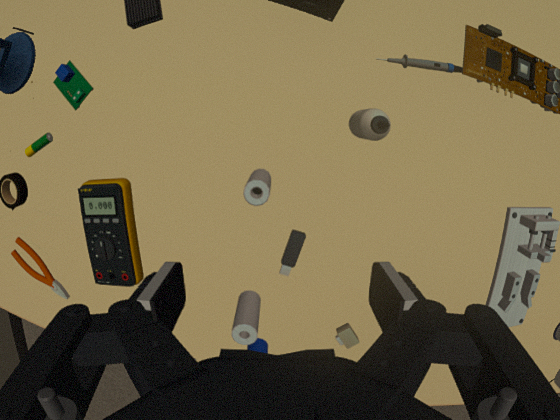

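The wrist view shows one bush with its top at about (258,188) and the other with its top at about (244,332). The USB stick is at (292,252) and the jig is on the right.

```bash
python3 - <<'E'
from h import *
import pickle
W=pickle.load(open('wrist1.pkl','rb'))
im=W['image']
print(np.round(W['extrinsics'],3))
cv2.imwrite('pics/e.png',cv2.resize(im[160:350,220:350],None,fx=3.1,fy=3.1,interpolation=cv2.INTER_CUBIC))
cv2.imwrite('pics/f.png',cv2.resize(im[195:345,470:560],None,fx=4,fy=4,interpolation=cv2.INTER_CUBIC))
for n,u,v,z in [('b1 top',258,188,.08),('b1 bore',259.5,186,.08),('b2 top',244,332,.08),('usb',292,252,.008),('flux top',375,124,.09),('adapter',346,335,.014)]: print(n,plane(W,u,v,z,True).round(4))
E
```

```text
[[ 0.231 -0.937 -0.263  0.669]
 [-0.973 -0.223 -0.062  0.276]
 [-0.     0.27  -0.963  0.373]
 [ 0.     0.     0.     1.   ]]
b1 top [0.6084 0.2792 0.08  ]
b1 bore [0.6105 0.2783 0.08  ]
b2 top [0.448  0.2605 0.08  ]
usb [0.5258 0.2228 0.008 ]
flux top [0.6917 0.1918 0.09  ]
adapter [0.423  0.1192 0.014 ]
```

View pics/e.png

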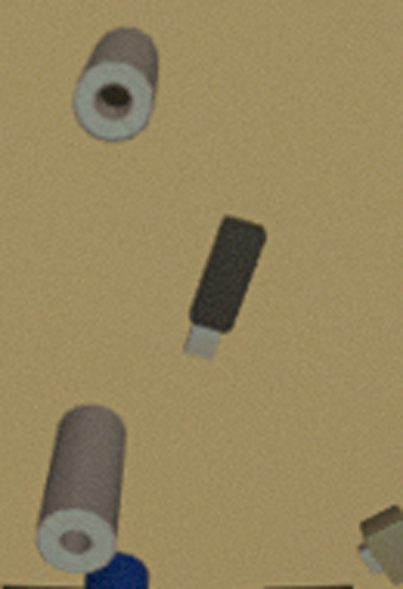

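View pics/f.png

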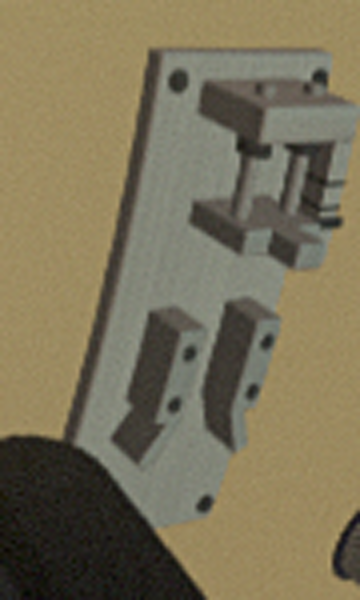

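Emit:
move_arm:
  commands:
    - {"jaw": -1, "x": -3.5, "y": 0, "z": -20, "wx": 0, "wy": 0, "wz": 0}
    - {"jaw": -1, "x": 0, "y": 40, "z": 0, "wx": 0, "wy": 0, "wz": 0}
    - {"jaw": -1, "x": 0, "y": 40, "z": 0, "wx": 0, "wy": 0, "wz": 0}
    - {"jaw": -1, "x": 0, "y": 20, "z": 0, "wx": 0, "wy": 0, "wz": 0}
    - {"jaw": -1, "x": 0, "y": 0, "z": 0, "wx": 0, "wy": 0, "wz": 0}

```text
time_s: 2.35
eef_pos: [0.599, 0.281, 0.1404]
tcp_rot: [0.087, -0.701, 0.703, -0.081]
contact_force: [-0.3, -0.0, -0.7]
gripper_width: 0.0854
```

```bash
python3 - <<'E'
from h import *
s=monitor.get_obs(); print({k:np.round(s[k],4) for k in('time_s','eef_pos','joints','gripper_width')})
d=cam('wrist'); cv2.imwrite('pics/w2.png',d['image'])
import pickle; pickle.dump(d,open('wrist2.pkl','wb'))
for n in('side','scene'):
  D=cam(n); a=D['image'][180:315,120:300] if n=='side' else D['image'][90:225,160:340]
  cv2.imwrite(f'pics/{n}2.png',cv2.resize(a,None,fx=4,fy=4,interpolation=cv2.INTER_CUBIC))
E
```

```text
{'time_s': np.float64(2.35), 'eef_pos': array([0.599 , 0.281 , 0.1404]), 'joints': array([-0.6107,  0.5133,  0.145 ,  1.6492, -0.0861,  0.9943, -1.7699]), 'gripper_width': np.float64(0.0854)}
```

View pics/w2.png

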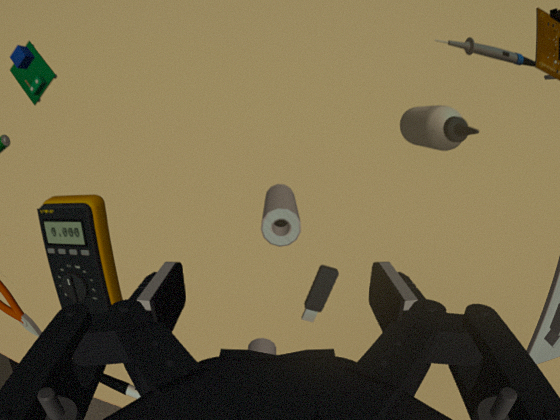

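View pics/side2.png

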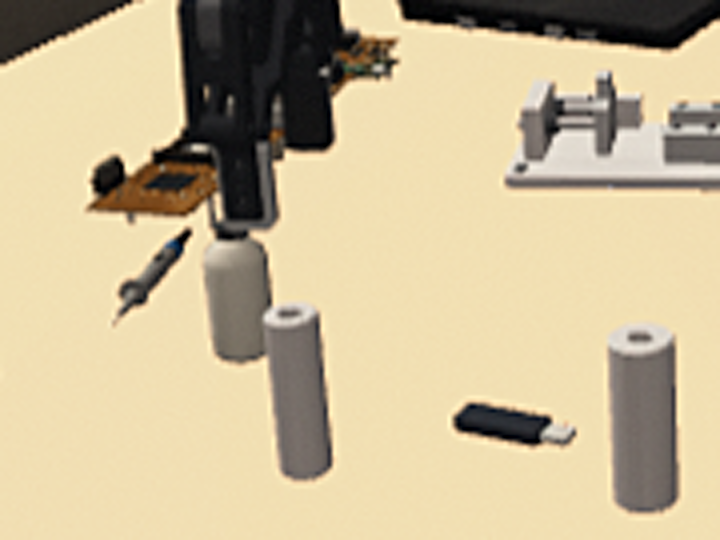

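```bash
python3 - <<'E'
from h import *
import pickle
W=pickle.load(open('wrist2.pkl','rb'))
p=plane(W,281,226.5,.08,True); print(p.round(4), plane(W,444,118,.05,True).round(4))
s=monitor.get_obs(); M=R.from_quat(s['tcp_rot']).as_matrix(); print(M.round(3)); print(s['eef_pos'], (M.T@(p-s['eef_pos'])*1000).round(1))
E
```

```text
[0.6048 0.28   0.08  ] [0.7021 0.1816 0.05  ]
[[-0.972  0.002  0.233]
 [-0.233  0.002 -0.972]
 [-0.003 -1.    -0.001]]
[0.60372629 0.2819145  0.14685588] [-0.4 66.9  2.2]
```

Emit:
move_arm:
  commands:
    - {"jaw": -1, "x": 0, "y": 30, "z": 2, "wx": 0, "wy": 0, "wz": 0}
    - {"jaw": -1, "x": 0, "y": 30, "z": 0, "wx": 0, "wy": 0, "wz": 0}
    - {"jaw": -1, "x": 0, "y": 25, "z": 0, "wx": 0, "wy": 0, "wz": 0}
    - {"jaw": -1, "x": 0, "y": 0, "z": 0, "wx": 0, "wy": 0, "wz": 0}
    - {"jaw": -1, "x": 0, "y": 0, "z": 0, "wx": 0, "wy": 0, "wz": 0}

```text
time_s: 3.0
eef_pos: [0.6045, 0.2792, 0.0621]
tcp_rot: [-0.082, 0.703, -0.702, 0.083]
contact_force: [0.2, 0.3, 0.8]
gripper_width: 0.0855
```

```bash
python3 - <<'E'
from h import *
d=cam('wrist'); cv2.imwrite('pics/w3.png',d['image'])
s=monitor.get_obs(); print({k:np.round(s[k],4) for k in('time_s','eef_pos','tcp_rot','gripper_width','contact_force')})
E
```

```text
{'time_s': np.float64(3.05), 'eef_pos': array([0.6053, 0.2795, 0.063 ]), 'tcp_rot': array([-0.081 ,  0.7029, -0.7016,  0.0841]), 'gripper_width': np.float64(0.0854), 'contact_force': array([-0.2191,  0.037 ,  0.7084])}
```

View pics/w3.png

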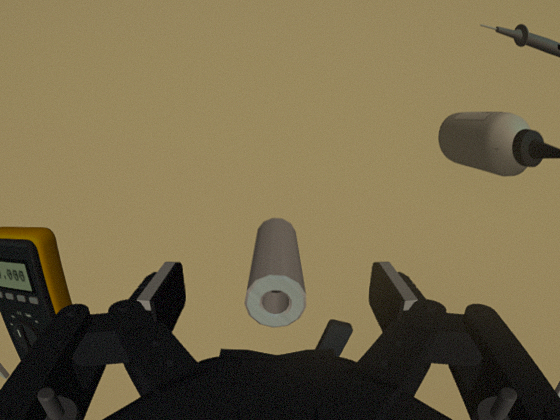

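The bush top is at about (275,300), between the pads at x≈165 and 390. I'll close now.

Emit:
move_arm:
  commands:
    - {"jaw": 0, "x": 0, "y": 0, "z": 0, "wx": 0, "wy": 0, "wz": 0}
    - {"jaw": 0, "x": 0, "y": 0, "z": 0, "wx": 0, "wy": 0, "wz": 0}
    - {"jaw": 0.3, "x": 0, "y": 0, "z": 0, "wx": 0, "wy": 0, "wz": 0}
    - {"jaw": 0.5, "x": 0, "y": 0, "z": 0, "wx": 0, "wy": 0, "wz": 0}
    - {"jaw": 1, "x": 0, "y": 0, "z": 0, "wx": 0, "wy": 0, "wz": 0}
  squeeze: 50

```text
time_s: 3.55
eef_pos: [0.6035, 0.2785, 0.0609]
tcp_rot: [-0.082, 0.702, -0.702, 0.083]
contact_force: [-0.1, 0.3, 1.5]
gripper_width: 0.0241
```

Emit:
move_arm:
  commands:
    - {"jaw": 1, "x": 0, "y": 0, "z": 0, "wx": 0, "wy": 0, "wz": 0}
    - {"jaw": 1, "x": 0, "y": 0, "z": 0, "wx": 0, "wy": 0, "wz": 0}
    - {"jaw": 1, "x": 0, "y": 0, "z": 0, "wx": 0, "wy": 0, "wz": 0}
    - {"jaw": 1, "x": 0, "y": 0, "z": 0, "wx": 0, "wy": 0, "wz": 0}
    - {"jaw": 1, "x": 0, "y": 0, "z": 0, "wx": 0, "wy": 0, "wz": 0}

```text
time_s: 4.05
eef_pos: [0.6036, 0.2785, 0.0608]
tcp_rot: [-0.082, 0.702, -0.702, 0.083]
contact_force: [-0.7, -0.2, 6.4]
gripper_width: 0.0238
```

```bash
python3 - <<'E'
from h import *
import pickle
d=cam('wrist'); cv2.imwrite('pics/w4.png',d['image']);pickle.dump(d,open('wrist4.pkl','wb'))
s=monitor.get_obs(); print({k:np.round(s[k],4) for k in('time_s','eef_pos','tcp_rot','gripper_width','contact_force')})
E
```

```text
{'time_s': np.float64(4.1), 'eef_pos': array([0.6036, 0.2785, 0.0608]), 'tcp_rot': array([-0.0822,  0.7024, -0.7022,  0.0827]), 'gripper_width': np.float64(0.0242), 'contact_force': array([ 0.1014, -0.5754,  4.9311])}
```

View pics/w4.png

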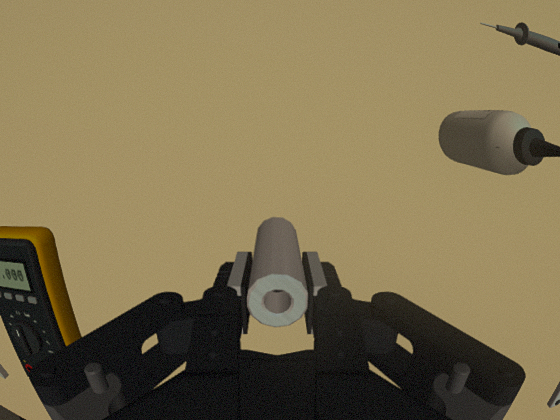

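Emit:
move_arm:
  commands:
    - {"jaw": 1, "x": 0, "y": -10, "z": 0, "wx": 0, "wy": 0, "wz": 0}
    - {"jaw": 1, "x": 0, "y": -30, "z": 0, "wx": 0, "wy": 0, "wz": 0}
    - {"jaw": 1, "x": 0, "y": -40, "z": 0, "wx": 0, "wy": 0, "wz": 0}
    - {"jaw": 1, "x": 0, "y": -20, "z": 10, "wx": 0, "wy": 0, "wz": 0}
    - {"jaw": 1, "x": 10, "y": 0, "z": 20, "wx": 0, "wy": 0, "wz": 0}

```text
time_s: 4.6
eef_pos: [0.6033, 0.2507, 0.1649]
tcp_rot: [-0.081, 0.704, -0.7, 0.087]
contact_force: [0.9, -0.3, -1.7]
gripper_width: 0.0238
```

Emit:
move_arm:
  commands:
    - {"jaw": 1, "x": 20, "y": 0, "z": 35, "wx": 0, "wy": 0, "wz": 0}
    - {"jaw": 1, "x": 20, "y": 0, "z": 35, "wx": 0, "wy": 0, "wz": 0}
    - {"jaw": 1, "x": 20, "y": 0, "z": 35, "wx": 0, "wy": 0, "wz": 0}
    - {"jaw": 1, "x": 20, "y": 0, "z": 35, "wx": 0, "wy": 0, "wz": 0}
    - {"jaw": 1, "x": 20, "y": 0, "z": 35, "wx": 0, "wy": 0, "wz": 0}

```text
time_s: 5.1
eef_pos: [0.5423, 0.0517, 0.1598]
tcp_rot: [0.083, -0.702, 0.702, -0.082]
contact_force: [0.8, 0.1, -1.5]
gripper_width: 0.0238
```

Emit:
move_arm:
  commands:
    - {"jaw": 1, "x": 20, "y": 0, "z": 35, "wx": 0, "wy": 0, "wz": 0}
    - {"jaw": 1, "x": 20, "y": 0, "z": 35, "wx": 0, "wy": 0, "wz": 0}
    - {"jaw": 1, "x": 20, "y": 0, "z": 35, "wx": 0, "wy": 0, "wz": 0}
    - {"jaw": 1, "x": 20, "y": 0, "z": 35, "wx": 0, "wy": 0, "wz": 0}
    - {"jaw": 1, "x": 15, "y": 0, "z": 30, "wx": 0, "wy": 0, "wz": 0}

```text
time_s: 5.6
eef_pos: [0.4887, -0.1363, 0.1598]
tcp_rot: [-0.082, 0.702, -0.702, 0.081]
contact_force: [0.5, 0.1, -1.4]
gripper_width: 0.0235
```

Emit:
move_arm:
  commands:
    - {"jaw": 1, "x": 10, "y": 0, "z": 20, "wx": 0, "wy": 0, "wz": 0}
    - {"jaw": 1, "x": 0, "y": 0, "z": 0, "wx": 0, "wy": 0, "wz": 0}
    - {"jaw": 1, "x": 0, "y": 0, "z": 0, "wx": 0, "wy": 0, "wz": 0}
    - {"jaw": 1, "x": 0, "y": 0, "z": 0, "wx": 0, "wy": 0, "wz": 0}

```text
time_s: 6.0
eef_pos: [0.4858, -0.154, 0.16]
tcp_rot: [-0.083, 0.703, -0.702, 0.083]
contact_force: [-0.2, -0.2, -0.7]
gripper_width: 0.0234
```

```bash
python3 - <<'E'
from h import *
import pickle
d=cam('wrist'); cv2.imwrite('pics/w5.png',d['image']);pickle.dump(d,open('wrist5.pkl','wb'))
cv2.imwrite('pics/w5b.png',cv2.resize(d['image'][60:330,180:400],None,fx=2.2,fy=2.2,interpolation=cv2.INTER_CUBIC))
s=monitor.get_obs(); print({k:np.round(s[k],4) for k in('time_s','eef_pos','joints','tcp_rot','gripper_width','contact_force')})
print(R.from_quat(s['tcp_rot']).as_matrix().round(3))
E
```

```text
{'time_s': np.float64(6.05), 'eef_pos': array([ 0.486 , -0.1538,  0.16  ]), 'joints': array([-0.086 ,  0.2248,  0.3477,  2.0233, -0.0973,  0.9094, -1.0205]), 'tcp_rot': array([-0.0836,  0.7025, -0.7018,  0.0834]), 'gripper_width': np.float64(0.0237), 'contact_force': array([-0.0463,  0.0484, -2.0102])}
[[-0.972 -0.     0.235]
 [-0.235  0.001 -0.972]
 [ 0.    -1.    -0.001]]
```

View pics/w5.png

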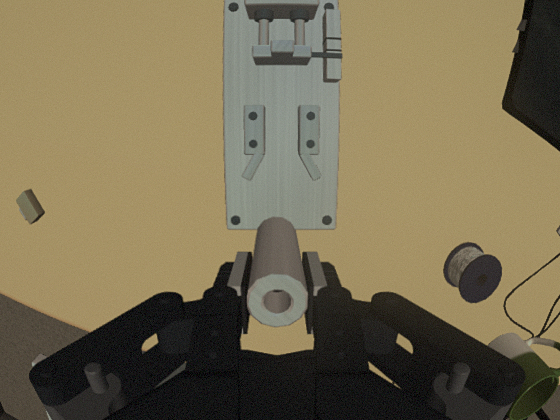

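View pics/w5b.png

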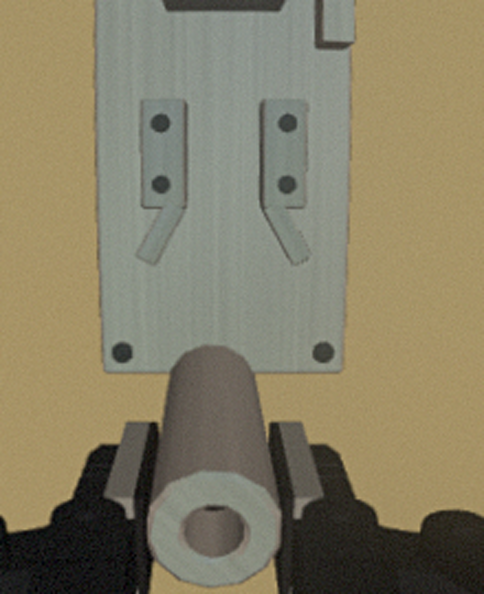

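```bash
python3 - <<'E'
from h import *
import pickle
W=pickle.load(open('wrist5.pkl','rb'))
s=monitor.get_obs(); M=R.from_quat(s['tcp_rot']).as_matrix(); t=s['eef_pos']
q=lambda x,y:((x+.5)/2.2-.5+180,(y+.5)/2.2-.5+60)
def show(n,x,y,z):
    p=plane(W,*q(x,y),z,True); l=M.T@(p-t)*1000; print(n,p.round(4),'forward',-l[0].round(1),'left',-l[2].round(1)); return p
A=show('L far -5,13.75',186,101,.032);B=show('R far',262,101,.032)
C=show('L near -45',186,207,.032);Dd=show('R near',262,207,.032)
show('entry L -115,50',104,371,.01);show('entry R',342,371,.01)
show('hole L',122,352,.01);show('hole R',323,352,.01)
show('hole cL',160,123,.032);show('hole cL2',161,184,.032);show('hole cR',288,123,.032);show('hole cR2',287,184,.032)
show('flare L tip',148,264,.032);show('flare R tip',299,264,.032)
show('bush top',214,530,.1792)
show('bush L',148,530,.1792);show('bush R',281,530,.1792)
E
```

```text
L far -5,13.75 [ 0.5632 -0.125   0.032 ] forward 81.9 left 9.8
R far [ 0.5695 -0.151   0.032 ] forward 81.9 left -17.0
L near -45 [ 0.5261 -0.1337  0.032 ] forward 43.8 left 10.0
R near [ 0.5325 -0.1602  0.032 ] forward 43.8 left -17.2
entry L -115,50 [ 0.4506 -0.1154  0.01  ] forward -25.3 left 45.6
entry R [ 0.4736 -0.2111  0.01  ] forward -25.4 left -52.9
hole L [ 0.4604 -0.1211  0.01  ] forward -17.1 left 37.7
hole R [ 0.4797 -0.2011  0.01  ] forward -17.2 left -44.6
hole cL [ 0.5535 -0.1178  0.032 ] forward 74.1 left 19.1
hole cL2 [ 0.5322 -0.1231  0.032 ] forward 52.1 left 18.9
hole cR [ 0.5642 -0.1619  0.032 ] forward 74.1 left -26.3
hole cR2 [ 0.5428 -0.1669  0.032 ] forward 52.2 left -26.1
flare L tip [ 0.5027 -0.1249  0.032 ] forward 23.0 left 24.1
flare R tip [ 0.5156 -0.1784  0.032 ] forward 23.0 left -31.0
bush top [ 0.4873 -0.1535  0.1792] forward 1.4 left 0.0
bush L [ 0.4845 -0.1422  0.1792] forward 1.3 left 11.7
bush R [ 0.49   -0.165   0.1792] forward 1.3 left -11.8
```

Emit:
move_arm:
  commands:
    - {"jaw": 1, "x": 0, "y": 20, "z": 3.6, "wx": 0, "wy": 0, "wz": 0}
    - {"jaw": 1, "x": 0, "y": 30, "z": 0, "wx": 0, "wy": 0, "wz": 0}
    - {"jaw": 1, "x": 0, "y": 25, "z": 0, "wx": 0, "wy": 0, "wz": 0}
    - {"jaw": 1, "x": 0, "y": 8, "z": 0, "wx": 0, "wy": 0, "wz": 0}
    - {"jaw": 1, "x": 0, "y": 2, "z": 0, "wx": 0, "wy": 0, "wz": 0}

```text
time_s: 6.55
eef_pos: [0.4858, -0.1579, 0.0742]
tcp_rot: [-0.084, 0.703, -0.702, 0.082]
contact_force: [-0.3, 0.2, -1.5]
gripper_width: 0.0236
```

Emit:
move_arm:
  commands:
    - {"jaw": 1, "x": 0, "y": 1, "z": 0, "wx": 0, "wy": 0, "wz": 0}
    - {"jaw": 1, "x": 0, "y": 1, "z": 0, "wx": 0, "wy": 0, "wz": 0}
    - {"jaw": 1, "x": 0, "y": 0, "z": 0, "wx": 0, "wy": 0, "wz": 0}
    - {"jaw": 1, "x": 0, "y": 0, "z": 0, "wx": 0, "wy": 0, "wz": 0}

```text
time_s: 6.95
eef_pos: [0.4872, -0.1594, 0.0741]
tcp_rot: [0.082, -0.702, 0.702, -0.083]
contact_force: [-0.4, 0.5, -1.4]
gripper_width: 0.0234
```

```bash
python3 - <<'E'
from h import *
import pickle
d=cam('wrist'); cv2.imwrite('pics/w6.png',d['image']);pickle.dump(d,open('wrist6.pkl','wb'))
s=monitor.get_obs(); print({k:np.round(s[k],4) for k in('time_s','eef_pos','joints','tcp_rot','gripper_width','contact_force')})
D=cam('side');cv2.imwrite('pics/s6.png',cv2.resize(D['image'][150:250,210:360],None,fx=5,fy=5,interpolation=cv2.INTER_CUBIC))
E
```

```text
{'time_s': np.float64(7.0), 'eef_pos': array([ 0.4869, -0.1594,  0.074 ]), 'joints': array([-0.0454,  0.3698,  0.322 ,  2.0662, -0.173 ,  0.7291, -0.9515]), 'tcp_rot': array([ 0.082 , -0.7022,  0.7024, -0.0829]), 'gripper_width': np.float64(0.0238), 'contact_force': array([-0.3073, -0.8035, -1.3711])}
```

View pics/w6.png

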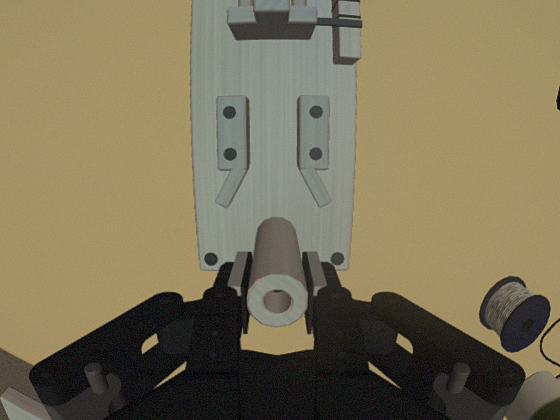

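View pics/s6.png

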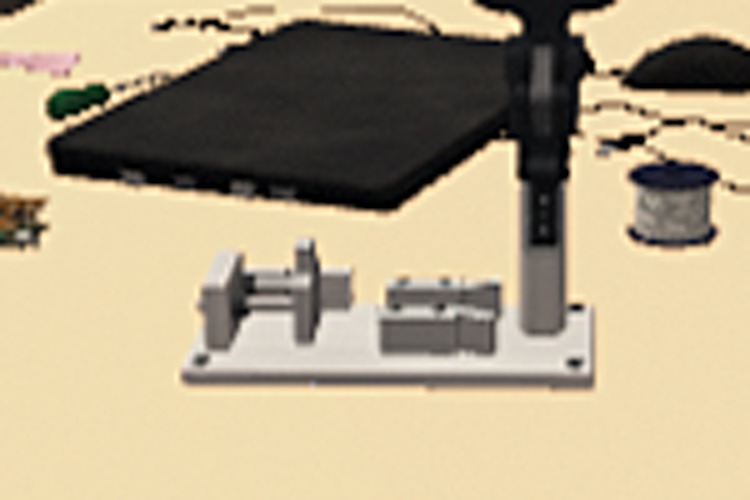

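Emit:
move_arm:
  commands:
    - {"jaw": 1, "x": 0, "y": 1, "z": 0, "wx": 0, "wy": 0, "wz": 0}
    - {"jaw": 1, "x": 0, "y": 1, "z": 0, "wx": 0, "wy": 0, "wz": 0}
    - {"jaw": 1, "x": 0, "y": 0, "z": 0, "wx": 0, "wy": 0, "wz": 0}
    - {"jaw": 1, "x": 0, "y": 0, "z": 0, "wx": 0, "wy": 0, "wz": 0}
    - {"jaw": 1, "x": 0, "y": 0, "z": 0, "wx": 0, "wy": 0, "wz": 0}

```text
time_s: 7.55
eef_pos: [0.4864, -0.1592, 0.0712]
tcp_rot: [-0.083, 0.702, -0.702, 0.082]
contact_force: [0.3, -0.3, -1.0]
gripper_width: 0.0238
```

```bash
python3 - <<'E'
from h import *
import pickle
W=cam('wrist');pickle.dump(W,open('wrist7.pkl','wb'))
cv2.imwrite('pics/w7.png',cv2.resize(W['image'][85:330,180:380],None,fx=2.4,fy=2.4,interpolation=cv2.INTER_CUBIC))
s=monitor.get_obs(); print({k:np.round(s[k],4) for k in('time_s','eef_pos','contact_force')})
E
```

```text
{'time_s': np.float64(7.6), 'eef_pos': array([ 0.4864, -0.1592,  0.0712]), 'contact_force': array([-0.7093, -0.0141, -1.8873])}
```

View pics/w7.png

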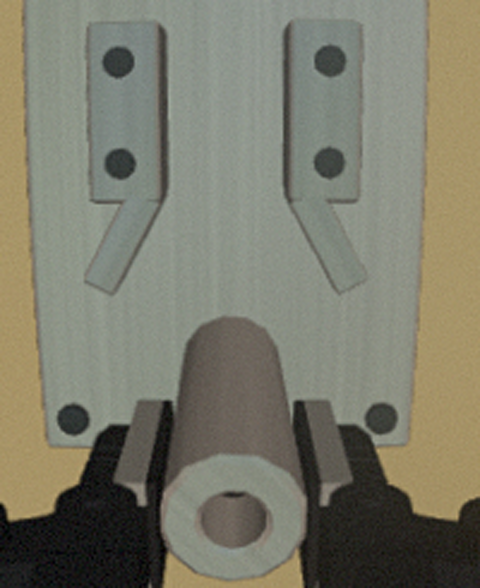

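```bash
python3 - <<'E'
from h import *
import pickle
W=pickle.load(open('wrist7.pkl','rb'))
s=monitor.get_obs(); M=R.from_quat(s['tcp_rot']).as_matrix(); t=s['eef_pos']
q=lambda x,y:((x+.5)/2.4-.5+180,(y+.5)/2.4-.5+85)
def show(n,x,y,z):
    p=plane(W,*q(x,y),z,True); l=M.T@(p-t)*1000; print(n,p.round(4),'forward',-l[0].round(1),'left',-l[2].round(1))
show('L far',161,24,.032);show('R far',290,24,.032);show('L near',160,200,.032);show('R near',290,200,.032)
show('hole L',73,419,.01);show('hole R',382,419,.01)
show('holes',119,62,.032);show('holes',330,62,.032);show('holes',120,162,.032);show('holes',329,162,.032)
show('bush L',162,510,.09);show('bush R',306,510,.09)
# bush bottom edges ~: silhouette of lower bush
show('bush low L at y360',179,360,.02);show('bush low R',278,360,.02)
E
```

```text
L far [ 0.5634 -0.125   0.032 ] forward 82.8 left 15.5
R far [ 0.5697 -0.1516  0.032 ] forward 82.7 left -11.8
L near [ 0.5262 -0.1332  0.032 ] forward 44.7 left 16.1
R near [ 0.5327 -0.1606  0.032 ] forward 44.7 left -12.1
hole L [ 0.4601 -0.121   0.01  ] forward -16.7 left 43.3
hole R [ 0.4794 -0.2017  0.01  ] forward -16.7 left -39.7
holes [ 0.5536 -0.1181  0.032 ] forward 74.8 left 24.5
holes [ 0.5638 -0.1618  0.032 ] forward 74.7 left -20.4
holes [ 0.5324 -0.1229  0.032 ] forward 53.2 left 24.6
holes [ 0.5428 -0.1668  0.032 ] forward 53.1 left -20.4
bush L [ 0.4864 -0.1472  0.09  ] forward 2.8 left 11.7
bush R [ 0.4918 -0.1699  0.09  ] forward 2.8 left -11.6
bush low L at y360 [ 0.4871 -0.1452  0.02  ] forward 3.8 left 13.5
bush low R [ 0.4927 -0.1688  0.02  ] forward 3.8 left -10.7
```

Emit:
move_arm:
  commands:
    - {"jaw": 1, "x": 0, "y": 0, "z": -1.1, "wx": 0, "wy": 0, "wz": 0}
    - {"jaw": 1, "x": -8, "y": 0, "z": 0, "wx": 0, "wy": 0, "wz": 0}
    - {"jaw": 1, "x": -8, "y": 0, "z": 0, "wx": 0, "wy": 0, "wz": 0}
    - {"jaw": 1, "x": 0, "y": 0, "z": 0, "wx": 0, "wy": 0, "wz": 0}
    - {"jaw": 1, "x": 0, "y": 0, "z": 0, "wx": 0, "wy": 0, "wz": 0}

```text
time_s: 8.1
eef_pos: [0.5023, -0.1542, 0.0713]
tcp_rot: [0.083, -0.702, 0.702, -0.083]
contact_force: [0.6, 0.1, -1.0]
gripper_width: 0.0236
```

```bash
cat > g.py <<'E'
from h import *
import sys,pickle
n=sys.argv[1]
W=cam('wrist');pickle.dump(W,open(f'wrist{n}.pkl','wb'))
cv2.imwrite(f'pics/w{n}.png',cv2.resize(W['image'][85:330,180:380],None,fx=2.4,fy=2.4,interpolation=cv2.INTER_CUBIC))
s=monitor.get_obs(); print({k:np.round(s[k],4) for k in('time_s','eef_pos','contact_force','ft_torque')})
M=R.from_quat(s['tcp_rot']).as_matrix()
# in fixed jig dir yaw .234
c,sn=np.cos(.236),np.sin(.236); d=s['eef_pos'][:2]-np.array([.4864,-.1592])
f=s['contact_force']; print('jig fwd %.1f left %.1f mm from stage; tilt'%(1000*(c*d[0]+sn*d[1]),1000*(-sn*d[0]+c*d[1])),M[:,1].round(4),'yaw tool x',np.arctan2(-M[1,0],-M[0,0]).round(4),'F fwd %.1f left %.1f'%(c*f[0]+sn*f[1],-sn*f[0]+c*f[1]))
E
python3 g.py 8
```

```text
{'time_s': np.float64(8.15), 'eef_pos': array([ 0.5018, -0.1544,  0.0712]), 'contact_force': array([ 0.2497, -0.3966, -2.163 ]), 'ft_torque': array([0.0434, 0.0168, 0.0065])}
jig fwd 16.1 left 1.1 mm from stage; tilt [-4.e-04 -0.e+00 -1.e+00] yaw tool x 0.2343 F fwd 0.2 left -0.4
```

View pics/w8.png

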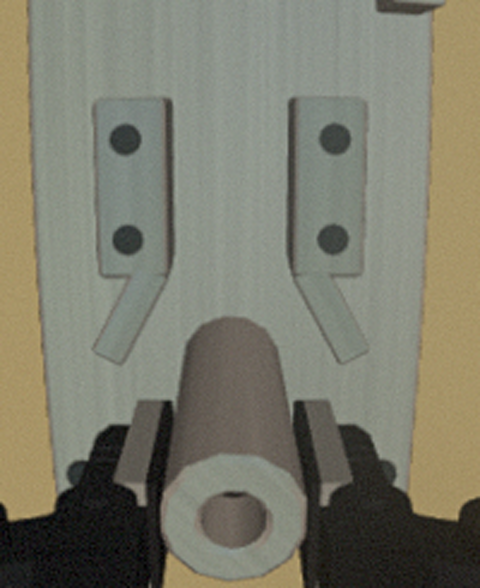

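Emit:
move_arm:
  commands:
    - {"jaw": 1, "x": -6, "y": 0, "z": 0, "wx": 0, "wy": 0, "wz": 0}
    - {"jaw": 1, "x": -6, "y": 0, "z": 0, "wx": 0, "wy": 0, "wz": 0}
    - {"jaw": 1, "x": -6, "y": 0, "z": 0, "wx": 0, "wy": 0, "wz": 0}
    - {"jaw": 1, "x": 0, "y": 0, "z": 0, "wx": 0, "wy": 0, "wz": 0}
    - {"jaw": 1, "x": 0, "y": 0, "z": 0, "wx": 0, "wy": 0, "wz": 0}

```text
time_s: 8.65
eef_pos: [0.5195, -0.1501, 0.0712]
tcp_rot: [0.083, -0.702, 0.702, -0.083]
contact_force: [-0.0, 0.3, -1.2]
gripper_width: 0.024
```

```bash
python3 g.py 9
```

```text
{'time_s': np.float64(8.7), 'eef_pos': array([ 0.5191, -0.1503,  0.0712]), 'contact_force': array([ 0.0833, -0.0469, -1.8835]), 'ft_torque': array([-0.0534, -0.015 , -0.0514])}
jig fwd 33.9 left 1.0 mm from stage; tilt [-5.e-04  0.e+00 -1.e+00] yaw tool x 0.2338 F fwd 0.1 left -0.1
```

View pics/w9.png

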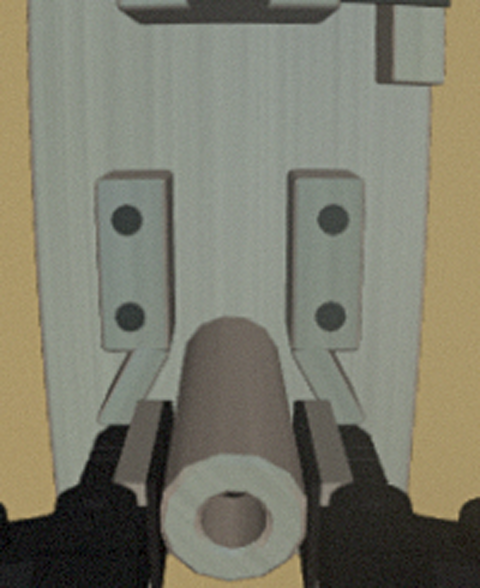

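Emit:
move_arm:
  commands:
    - {"jaw": 1, "x": -6, "y": 0, "z": 0, "wx": 0, "wy": 0, "wz": 0}
    - {"jaw": 1, "x": -6, "y": 0, "z": 0, "wx": 0, "wy": 0, "wz": 0}
    - {"jaw": 1, "x": -6, "y": 0, "z": 0, "wx": 0, "wy": 0, "wz": 0}
    - {"jaw": 1, "x": -6, "y": 0, "z": 0, "wx": 0, "wy": 0, "wz": 0}
    - {"jaw": 1, "x": 0, "y": 0, "z": 0, "wx": 0, "wy": 0, "wz": 0}

```text
time_s: 9.2
eef_pos: [0.5442, -0.1441, 0.0715]
tcp_rot: [0.082, -0.702, 0.702, -0.083]
contact_force: [-0.5, -0.0, -1.0]
gripper_width: 0.0239
```

```bash
python3 g.py 10
```

```text
{'time_s': np.float64(9.25), 'eef_pos': array([ 0.5433, -0.1444,  0.0713]), 'contact_force': array([-0.0208, -0.6747, -1.0131]), 'ft_torque': array([ 0.0449, -0.0278, -0.0328])}
jig fwd 58.8 left 1.1 mm from stage; tilt [ 4.e-04 -0.e+00 -1.e+00] yaw tool x 0.2347 F fwd -0.2 left -0.7
```

View pics/w10.png

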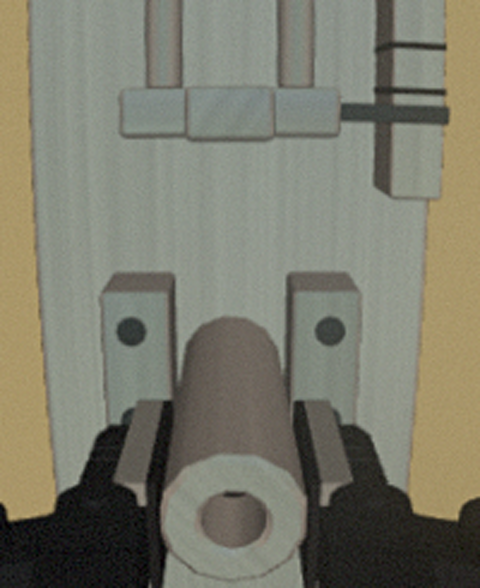

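Emit:
move_arm:
  commands:
    - {"jaw": 1, "x": -6, "y": 0, "z": 0, "wx": 0, "wy": 0, "wz": 0}
    - {"jaw": 1, "x": -6, "y": 0, "z": 0, "wx": 0, "wy": 0, "wz": 0}
    - {"jaw": 1, "x": -6, "y": 0, "z": 0, "wx": 0, "wy": 0, "wz": 0}
    - {"jaw": 1, "x": -6, "y": 0, "z": 0, "wx": 0, "wy": 0, "wz": 0}
    - {"jaw": 1, "x": 0, "y": 0, "z": 0, "wx": 0, "wy": 0, "wz": 0}

```text
time_s: 9.75
eef_pos: [0.5674, -0.1386, 0.0715]
tcp_rot: [0.082, -0.702, 0.702, -0.083]
contact_force: [0.4, 0.6, -1.0]
gripper_width: 0.0239
```

Emit:
move_arm:
  commands:
    - {"jaw": 1, "x": -5, "y": 0, "z": 0, "wx": 0, "wy": 0, "wz": 0}
    - {"jaw": 1, "x": -5, "y": 0, "z": 0, "wx": 0, "wy": 0, "wz": 0}
    - {"jaw": 1, "x": -4, "y": 0, "z": 0, "wx": 0, "wy": 0, "wz": 0}
    - {"jaw": 1, "x": 0, "y": 0, "z": 0, "wx": 0, "wy": 0, "wz": 0}
    - {"jaw": 1, "x": 0, "y": 0, "z": 0, "wx": 0, "wy": 0, "wz": 0}

```text
time_s: 10.25
eef_pos: [0.5796, -0.1359, 0.0712]
tcp_rot: [-0.083, 0.702, -0.702, 0.082]
contact_force: [1.0, -0.7, -0.8]
gripper_width: 0.0234
```

```bash
python3 g.py 11
```

```text
{'time_s': np.float64(10.3), 'eef_pos': array([ 0.5793, -0.136 ,  0.0712]), 'contact_force': array([-0.6014,  0.1085, -1.243 ]), 'ft_torque': array([-0.0166,  0.0183, -0.0019])}
jig fwd 95.8 left 0.8 mm from stage; tilt [-5.e-04 -0.e+00 -1.e+00] yaw tool x 0.2338 F fwd -0.6 left 0.2
```

View pics/w11.png

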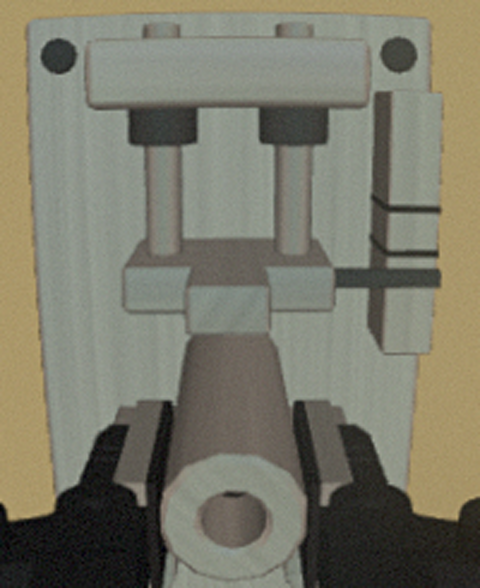

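Emit:
move_arm:
  commands:
    - {"jaw": 1, "x": -2, "y": 0, "z": 0, "wx": 0, "wy": 0, "wz": 0}
    - {"jaw": 1, "x": -2, "y": 0, "z": 0, "wx": 0, "wy": 0, "wz": 0}
    - {"jaw": 1, "x": -2, "y": 0, "z": 0, "wx": 0, "wy": 0, "wz": 0}
    - {"jaw": 1, "x": -2, "y": 0, "z": 0, "wx": 0, "wy": 0, "wz": 0}
    - {"jaw": 1, "x": 0, "y": 0, "z": 0, "wx": 0, "wy": 0, "wz": 0}

```text
time_s: 10.8
eef_pos: [0.5878, -0.1338, 0.0713]
tcp_rot: [-0.082, 0.702, -0.702, 0.083]
contact_force: [-0.2, -0.5, -1.4]
gripper_width: 0.0234
```

Emit:
move_arm:
  commands:
    - {"jaw": 1, "x": -1, "y": 0, "z": 0, "wx": 0, "wy": 0, "wz": 0}
    - {"jaw": 1, "x": -1, "y": 0, "z": 0, "wx": 0, "wy": 0, "wz": 0}
    - {"jaw": 1, "x": -1, "y": 0, "z": 0, "wx": 0, "wy": 0, "wz": 0}
    - {"jaw": 1, "x": -1, "y": 0, "z": 0, "wx": 0, "wy": 0, "wz": 0}
    - {"jaw": 1, "x": 0, "y": 0, "z": 0, "wx": 0, "wy": 0, "wz": 0}

```text
time_s: 11.3
eef_pos: [0.5898, -0.1335, 0.0709]
tcp_rot: [-0.083, 0.702, -0.702, 0.081]
contact_force: [-2.8, -0.8, 0.0]
gripper_width: 0.0239
```

```bash
python3 g.py 12
```

```text
{'time_s': np.float64(11.35), 'eef_pos': array([ 0.5898, -0.1335,  0.0709]), 'contact_force': array([-3.7152, -0.4677,  0.7424]), 'ft_torque': array([-0.1155,  0.8306, -0.0209])}
jig fwd 106.6 left 0.8 mm from stage; tilt [-3.e-03  1.e-04 -1.e+00] yaw tool x 0.2333 F fwd -3.7 left 0.4
```

View pics/w12.png

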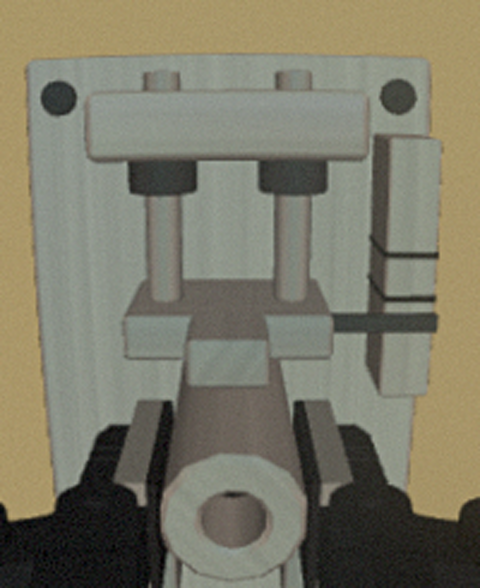

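Emit:
move_arm:
  commands:
    - {"jaw": 1, "x": -1, "y": 0, "z": 0, "wx": 0, "wy": 0, "wz": 0}
    - {"jaw": 1, "x": -1, "y": 0, "z": 0, "wx": 0, "wy": 0, "wz": 0}
    - {"jaw": 1, "x": -1, "y": 0, "z": 0, "wx": 0, "wy": 0, "wz": 0}
    - {"jaw": 1, "x": -1, "y": 0, "z": 0, "wx": 0, "wy": 0, "wz": 0}
    - {"jaw": 1, "x": 0, "y": 0, "z": 0, "wx": 0, "wy": 0, "wz": 0}

```text
time_s: 11.85
eef_pos: [0.594, -0.1325, 0.0709]
tcp_rot: [-0.083, 0.702, -0.702, 0.081]
contact_force: [-5.2, -0.2, 1.4]
gripper_width: 0.0238
```

Emit:
move_arm:
  commands:
    - {"jaw": 1, "x": -1, "y": 0, "z": 0, "wx": 0, "wy": 0, "wz": 0}
    - {"jaw": 1, "x": -1, "y": 0, "z": 0, "wx": 0, "wy": 0, "wz": 0}
    - {"jaw": 1, "x": -1, "y": 0, "z": 0, "wx": 0, "wy": 0, "wz": 0}
    - {"jaw": 1, "x": -1, "y": 0, "z": 0, "wx": 0, "wy": 0, "wz": 0}
    - {"jaw": 1, "x": 0, "y": 0, "z": 0, "wx": 0, "wy": 0, "wz": 0}

```text
time_s: 12.35
eef_pos: [0.5969, -0.1318, 0.0709]
tcp_rot: [-0.084, 0.703, -0.702, 0.081]
contact_force: [-6.9, -0.9, 4.1]
gripper_width: 0.0237
```

```bash
python3 g.py 13
```

```text
{'time_s': np.float64(12.4), 'eef_pos': array([ 0.5969, -0.1318,  0.0709]), 'contact_force': array([-7.1996, -0.8285,  3.2123]), 'ft_torque': array([-0.2613,  1.6242,  0.0303])}
jig fwd 113.8 left 0.8 mm from stage; tilt [-4.8e-03  1.0e-04 -1.0e+00] yaw tool x 0.2333 F fwd -7.2 left 0.9
```

View pics/w13.png

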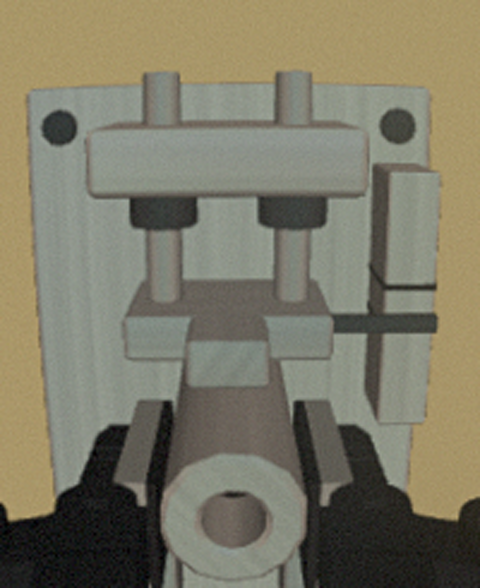

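Emit:
move_arm:
  commands:
    - {"jaw": 1, "x": -1, "y": 0, "z": 0, "wx": 0, "wy": 0, "wz": 0}
    - {"jaw": 1, "x": -1, "y": 0, "z": 0, "wx": 0, "wy": 0, "wz": 0}
    - {"jaw": 1, "x": -0.8, "y": 0, "z": 0, "wx": 0, "wy": 0, "wz": 0}
    - {"jaw": 1, "x": 0, "y": 0, "z": 0, "wx": 0, "wy": 0, "wz": 0}
    - {"jaw": 1, "x": 0, "y": 0, "z": 0, "wx": 0, "wy": 0, "wz": 0}

```text
time_s: 12.9
eef_pos: [0.5989, -0.1314, 0.0709]
tcp_rot: [-0.084, 0.703, -0.702, 0.08]
contact_force: [-8.1, -0.6, 4.9]
gripper_width: 0.0236
```

Emit:
move_arm:
  commands:
    - {"jaw": 1, "x": 0, "y": 0, "z": 0, "wx": 0, "wy": 0, "wz": 0}
    - {"jaw": 1, "x": 0, "y": 0, "z": 0, "wx": 0, "wy": 0, "wz": 0}
    - {"jaw": 1, "x": 0, "y": 0, "z": 0, "wx": 0, "wy": 0, "wz": 0}
    - {"jaw": 1, "x": 0, "y": 0, "z": 0, "wx": 0, "wy": 0, "wz": 0}
    - {"jaw": 1, "x": 0, "y": 0, "z": 0, "wx": 0, "wy": 0, "wz": 0}

```text
time_s: 13.4
eef_pos: [0.5989, -0.1314, 0.0709]
tcp_rot: [-0.084, 0.703, -0.702, 0.08]
contact_force: [-8.2, -0.8, 4.9]
gripper_width: 0.0235
```

```bash
python3 g.py 14; python3 - <<'E'
from h import *
D=cam('side');cv2.imwrite('pics/s14.png',cv2.resize(D['image'][130:300,180:330],None,fx=3.5,fy=3.5,interpolation=cv2.INTER_CUBIC))
E
```

```text
{'time_s': np.float64(13.45), 'eef_pos': array([ 0.5989, -0.1314,  0.0709]), 'contact_force': array([-8.8384, -1.2438,  4.8567]), 'ft_torque': array([-0.2439,  1.9499,  0.0439])}
jig fwd 115.8 left 0.8 mm from stage; tilt [-6.3e-03  2.0e-04 -1.0e+00] yaw tool x 0.2331 F fwd -8.9 left 0.9
```

View pics/w14.png

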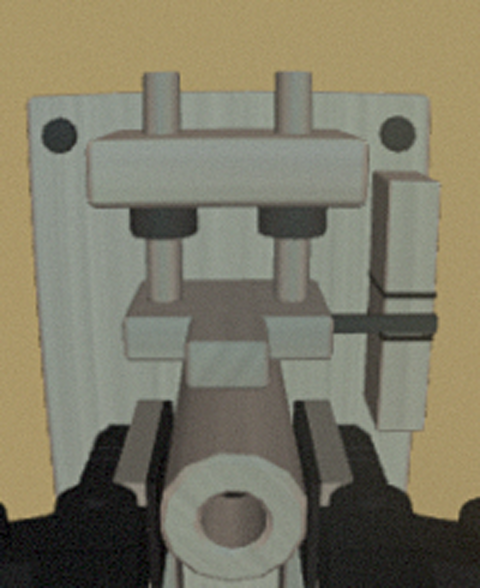

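View pics/s14.png

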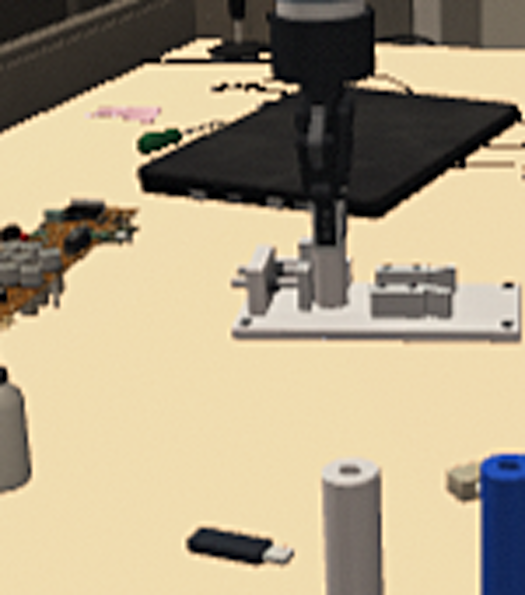

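Emit:
move_arm:
  commands:
    - {"jaw": 1, "x": -0.5, "y": 0, "z": 0, "wx": 0, "wy": 0, "wz": 0}
    - {"jaw": 1, "x": -0.5, "y": 0, "z": 0, "wx": 0, "wy": 0, "wz": 0}
    - {"jaw": 1, "x": 0, "y": 0, "z": 0, "wx": 0, "wy": 0, "wz": 0}
    - {"jaw": 1, "x": 0, "y": 0, "z": 0, "wx": 0, "wy": 0, "wz": 0}
    - {"jaw": 1, "x": 0, "y": 0, "z": 0, "wx": 0, "wy": 0, "wz": 0}

```text
time_s: 14.0
eef_pos: [0.5995, -0.1312, 0.071]
tcp_rot: [-0.085, 0.703, -0.702, 0.08]
contact_force: [-9.0, -0.5, 5.6]
gripper_width: 0.0239
```

Emit:
move_arm:
  commands:
    - {"jaw": 1, "x": 0, "y": 0, "z": 0, "wx": 0, "wy": 0, "wz": 0}
    - {"jaw": 1, "x": 0, "y": 0, "z": 0, "wx": 0, "wy": 0, "wz": 0}
    - {"jaw": 1, "x": 0, "y": 0, "z": 0, "wx": 0, "wy": 0, "wz": 0}
    - {"jaw": 1, "x": 0, "y": 0, "z": 0, "wx": 0, "wy": 0, "wz": 0}
    - {"jaw": 1, "x": 0, "y": 0, "z": 0, "wx": 0, "wy": 0, "wz": 0}

```text
time_s: 14.5
eef_pos: [0.5995, -0.1312, 0.0709]
tcp_rot: [-0.085, 0.703, -0.702, 0.08]
contact_force: [-9.7, -0.2, 4.6]
gripper_width: 0.0238
```

Emit:
move_arm:
  commands:
    - {"jaw": 1, "x": 0, "y": 0, "z": 0, "wx": 0, "wy": 0, "wz": 0}
    - {"jaw": 1, "x": 0, "y": 0, "z": 0, "wx": 0, "wy": 0, "wz": 0}
    - {"jaw": 1, "x": 0, "y": 0, "z": 0, "wx": 0, "wy": 0, "wz": 0}
    - {"jaw": 1, "x": 0, "y": 0, "z": 0, "wx": 0, "wy": 0, "wz": 0}
    - {"jaw": 1, "x": 0, "y": 0, "z": 0, "wx": 0, "wy": 0, "wz": 0}

```text
time_s: 15.0
eef_pos: [0.5995, -0.1312, 0.071]
tcp_rot: [-0.085, 0.703, -0.702, 0.08]
contact_force: [-9.2, -0.6, 5.4]
gripper_width: 0.0233
```

```bash
python3 g.py 15; python3 - <<'E'
from h import *
D=cam('scene');cv2.imwrite('pics/c15.png',D['image'])
E
```

```text
{'time_s': np.float64(15.05), 'eef_pos': array([ 0.5995, -0.1312,  0.0709]), 'contact_force': array([-9.4074, -0.7152,  5.8108]), 'ft_torque': array([-0.1693,  2.0365, -0.0106])}
jig fwd 116.5 left 0.8 mm from stage; tilt [-7.e-03  3.e-04 -1.e+00] yaw tool x 0.233 F fwd -9.3 left 1.5
```

View pics/w15.png

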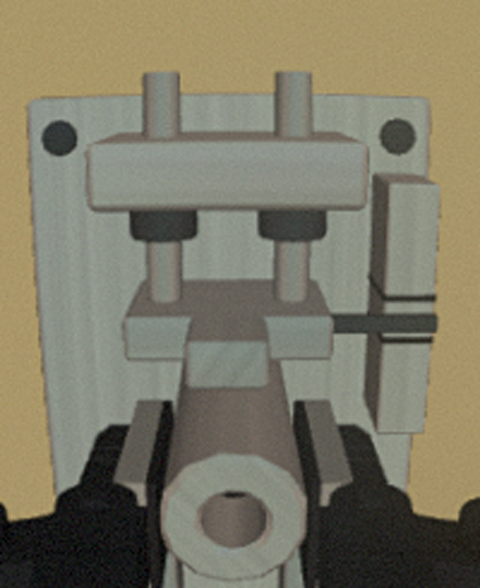

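View pics/c15.png

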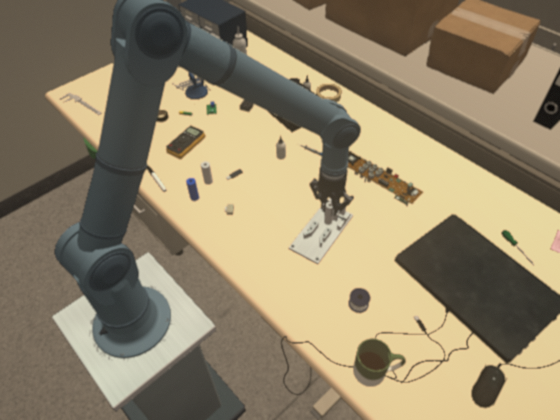

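The pointer (row 323) sits midway between the marks (rows 297 and 340) and the push is steady. The other bush and the bystanders haven't moved, so I'm handing the job in.

```bash
python3 - <<'E'
from h import *
print(bot.close_job())
E
```

```text
the job is handed in; nothing more can be done
None
```

I handed the job in at about 15 s of the 54 s allowed, with the bush that fits held upright and pressing the stop near the middle of the scale. `close_job` gives no verdict, so what follows is from my own checks.

**Which bush:** The far bush is the 25 mm one. It came out at about 22–24 mm in the camera views, against 27–29 mm for the other, and the jaws closed on it at about 24 mm. I stood it on the bed in front of the gate and slid it through with no noticeable side force. I then pushed it slowly onto the stop.

**Last checks:**
- **Pointer:** It stood between the marks. It read about 9 mm straight off the picture, or about 9.8 mm after correcting for how it read at rest.
- **Push:** The measured push was steady at about 9.3 N for over a second. That is slightly more than the 8 N spring force at midway, and I put the extra down to bed friction and sensor noise.
- **Bush position:** It is upright to about 7 mrad going by the tool, which is 0.8 mm left of where I lined it up in front of the gate. The underside is on the bed, and the bush presses down with about 5 N.
- **Everything else:** The 30 mm bush is still standing on the worktop, and the bystanders look unmoved.

**Disagreements:** The jig's position differed by 4 mm between the scene and wrist views, and the side view was further off still, so I lined up the gate with the close wrist view. The first move calls were refused because rows need every field; they did not move the arm.

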